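# Make up two dental case trays

### The job

Make up the two case trays. Into the three-compartment tray put the full-arch cast in the large middle compartment, and the glass mixing dish and the bur stand in the small end compartments, one in each, either way round; into the two-compartment tray put the quarter-arch cast in the large compartment and the low jar in the small one. Everything must stand upright and flat on the floor of its compartment, and the tall jar, the wax carver and the phone stay where they are.

Things in the scene. Friction and masses are not known exactly. Their poses are not given: they have to be found in the camera images.
- tray_three: Fixed low white plastic case tray with THREE compartments in a row, 92 x 238 mm outside, 16 mm high; walls and dividers 4 mm thick, floor 4 mm thick (walls rise 12 mm above the floor). Long side along its own y. Large middle compartment 84 (x) x 94 (y) mm inside, centred on the origin; two small end compartments 84 (x) x 64 (y) mm, centred at y = +83 and -83 mm. Origin: centre of the underside, z up.
- tray_two: Fixed low white plastic case tray with TWO compartments, 92 x 170 mm outside, same walls, floor and height as the other tray. Long side along its own y. Large compartment 84 (x) x 94 (y) mm inside, centred at y = -34 mm; small compartment 84 (x) x 64 (y) mm, centred at y = +49 mm. Origin: centre of the underside, z up.
- full_cast: Loose full-arch dental cast: cream stone base 56 (x) x 66 (y) mm, 30 mm high, with trimmed front corners, topped by a pink gum and a horseshoe of white teeth, 44 mm high in all; about 160 g. The horseshoe's front points to its own -x. Flat parallel front and back faces 56 mm apart along x (front face 34 mm wide). Origin: centre of the underside, z up.
- quarter_cast: Loose quarter-arch dental cast: narrow cream stone block 28 (x) x 60 (y) mm, 30 mm high, with one straight row of six white teeth on a pink gum, 44 mm high in all; about 90 g. Origin: centre of the underside, z up.
- bur_stand: Loose aluminium bur stand: block 30 (x) x 50 (y) mm, 30 mm high, with eight thin burs sticking up to 45 mm; about 110 g. Origin: centre of the underside, z up.
- dish: Loose open round mixing dish of thick green glass, 38 mm in diameter, 34 mm high, straight sides; about 70 g. Origin: centre of the underside, z up.
- low_jar: The low one of two jars: closed, straight-sided, 45 mm in diameter, 46 mm high, brass-coloured lid; about 100 g. Origin: centre of the underside, z up.
- tall_jar: The tall one of two jars, wider too, 58 mm in diameter, 85 mm high, brass-coloured lid, loose; not part of either kit, to be left standing where it is. Origin: centre of the underside, z up.
- carver: Slim steel wax carver lying flat along its own x in the gap between the two trays, about 145 mm long, 8 mm wide, 7 mm thick, loose; to be left alone. Origin: centre of the underside, z up.
- phone: Black phone lying flat beyond the trays, 74 (x) x 150 (y) x 9 mm, loose; to be left alone. Origin: centre of the underside, z up.
Not all that is in view belongs to the job. Leave any purple or yellow look-alike of the quarter_cast alone.

How it is judged:
By the outcome, as a careful person would: the job done as asked, in the order asked, and still so for the second after the job is handed in, with the robot touching nothing.
It also fails if it takes over 136 s, if anything falls off the work surface, if the arm or the gripper's body presses on something with over 40 N, if the wrist force passes 120 N, or if a joint passes its speed limit or range.

### The arm

A 7-joint arm with a two-finger parallel gripper is mounted at the origin on the work surface. World frame = base frame: x ahead of the robot, y to its left, z up, the work surface at z = 0. Lengths are in mm, angles in rad, forces in N, time in s.
With the tool pointing down it reaches from about 400 to 875 mm from the base axis. Payload 4.4 kg.
Tool frame: the origin (TCP) lies at the very end of the fingers, on their centre line; the grasp point (between the pads) lies robot.grip_depth behind it (robot.grip_depth is the distance from the TCP to the grasp point, in mm); z points along the fingers, y is the direction in which the jaws open and shut (so a half turn about z gives the same grasp; the last joint's range is limited). The gripper opens to 85 mm and grips with 20 to 120 N. Pads are 22 mm wide; open, the fingers measure 114 mm over their backs; the gripper's body (76 mm by 85 mm) begins 54 mm behind the grasp point. The pads swing forward as they close: fully open they stand 13 mm farther back than shut.
Start: joints at [1.178, 0.628, 0.038, 1.517, -0.027, 0.996, -0.02], TCP at [208.687, -615.603, 231.313] pointing down, gripper open.
Joint ranges: [-3.06, 3.06], [-0.37, 2.12], [-1.25, 1.32], [0.18, 2.47], [-1.1, 4.24], [0.23, 1.98], [-2.94, 2.94]. Speed limits (rad/s): [2.57, 2.57, 3.14, 3.14, 3.14, 3.14, 3.14].

### API

Orientations are given as a unit quaternion [w, x, y, z].
In Python, from cell import robot gives the robot as it stands.
- The arm moves only by the tool play_rows, never from a script. Its argument "steps" is a list of rows, each a list of 7 numbers: the turn, a rotation vector about the tool's x, y, z in degrees, then the shift along the tool's x, y, z in mm, then the closure, from -1 (fully open) to 1 (shut). A call has 1 to 5 rows; each row shifts and turns the commanded pose from where the row before left it, along the tool's axes as they then stand; what a row does not reach is not made up. A row lasts 1/12 s, in which the tool goes at most 41.7 mm and 7.16 degrees, less where a joint would pass 70% of its speed; a pose out of reach is approached as far as the arm can. A call with a gripper value outside its range is refused whole. The fingers move at their own pace and stop on an object; "force" is the grip in N (left out, the last holds). Time passes only in rows, so rows that do not move let the fingers close. It gives the time, the measured TCP pose, the force and the opening at its end, in the units of the state.
- robot.get_state(): the state, without advancing time (a new reading comes with each control period).
- robot.camera(name): name is "scene" or "top" or "wrist"; returns a dict with "color" (384x512x3 uint8, blue, green, red), "K" (3x3 intrinsics, pixels), "R" (3x3) and "t" (3): a world point X has camera coordinates R X + t; the wrist camera has in their place "hand_eye" (4x4, takes a point from camera to tool coordinates, whose origin is the TCP and whose axes are the flange's). Camera axes: x right, y down, z forward; pixel columns grow to the right and rows downward; lengths in mm; the calibration is good to about 2 mm. A picture is of the moment at which its call begins: read the wrist's pose just before it. There is no depth.
- robot.job_done(): hands the job in, once; it reports no verdict.
The state is a dict: "time_s": time; "q": joint angles; "dq": joint speeds; "joint_efforts": joint torques, N m; "position": TCP position; "tool_rot": TCP orientation; "contact_force": force on the tool from outside, world axes, zero at the start; "moment": the same for the moment, N m; "opening": finger opening in mm.
Only numpy, scipy, OpenCV 4.12 (cv2) and the standard library are available. Lean on these libraries where they do the work, as an engineer would, in place of code of your own. Each camera call takes 0.05 s, during which the arm holds its last target. There are 200 camera calls.

## Working session

There is one attempt and no reset: what is moved stays moved. The work goes in short steps, Python scripts to look and compute and a tool call to move; the robot and the scene stay as the last step left them, time stands still between calls to the robot, and variables do not carry over. Pictures are saved under pics/ and viewed, about 12 in all and at most 16, crops included, and the job is handed in when it is done.

Besides the shell and the picture viewer there is one more tool, called after ">>>" as a command line: name --pt "numbers of a row" for each row, then --argument value for the rest. play_rows: Moves the arm, as the interface text tells. Its arguments: {"type":"object","properties":{"steps":{"type":"array"},"force":{"type":"number"}},"required":["steps"]}

```bash
mkdir -p pics; ls
python3 - <<'E'
from cell import robot
import cv2
s=robot.get_state();print(s,robot.grip_depth)
for n in("scene","top"):
    c=robot.camera(n);cv2.imwrite(f"pics/{n}0.png",cv2.resize(c["color"],(800,600),interpolation=cv2.INTER_CUBIC));print(n,c["K"],c["R"],c["t"])
print(robot.camera("wrist")["hand_eye"],robot.camera("wrist")["K"])
E
```

```text
pics
{'time_s': 0.0, 'q': array([ 1.17820472,  0.6293356 ,  0.03842687,  1.51836768, -0.02702964,
        0.99629618, -0.01999097]), 'dq': array([-6.32569134e-04,  2.02083853e-03, -2.88069401e-05,  2.25307501e-03,
       -6.66210940e-04, -8.42548469e-04, -1.71373801e-03]), 'joint_efforts': array([-6.21977542e-04, -5.63397539e+01,  1.22613888e+00, -1.93443060e+01,
        1.11515075e-02,  1.06868026e-02,  2.79080047e-05]), 'position': array([ 208.49784095, -614.99447919,  230.39572746]), 'tool_rot': array([-9.33045769e-04,  9.86679723e-01,  1.62672156e-01, -1.49105402e-04]), 'contact_force': array([-0.56780695, -0.22183195,  0.70344679]), 'moment': array([ 0.04723223,  0.06570943, -0.01280109]), 'opening': 85.73042779155004} 18.700000000000003
scene [[498.84811522   0.         257.03323753]
 [  0.         498.84811522 195.59157968]
 [  0.           0.           1.        ]] [[-0.8526171   0.52247541 -0.00797052]
 [ 0.44162011  0.71234977 -0.54546264]
 [-0.27931302 -0.46859071 -0.83809724]] [ 475.07763906 -229.30583565 1376.30608087]
top [[420.51445446   0.         260.0686645 ]
 [  0.         420.51445446 190.49175528]
 [  0.           0.           1.        ]] [[-0.01030253 -0.99965257  0.02426083]
 [-0.98131359  0.00544562 -0.1923382 ]
 [ 0.19213926 -0.02578905 -0.98102876]] [ -10.16374901  540.6885641  1175.56375051]
[[-4.54299962e-04 -9.63464288e-01 -2.67836443e-01  6.80582750e+01]
 [ 9.99999854e-01 -5.16289753e-04  1.61019325e-04  5.22841594e-01]
 [-2.93417580e-04 -2.67836330e-01  9.63464381e-01 -1.42953897e+02]
 [ 0.00000000e+00  0.00000000e+00  0.00000000e+00  1.00000000e+00]] [[330.18234001   0.         259.3282322 ]
 [  0.         330.18234001 190.92666725]
 [  0.           0.           1.        ]]
```

View pics/top0.png

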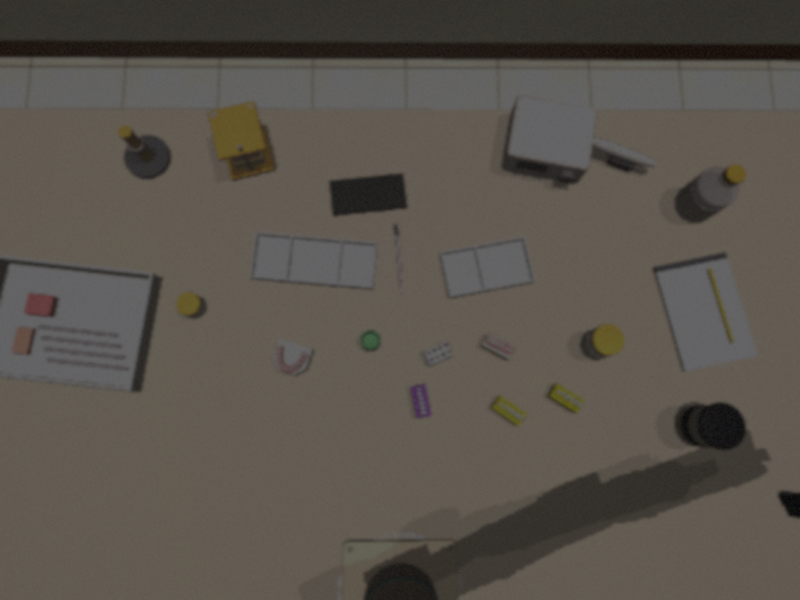

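View pics/scene0.png

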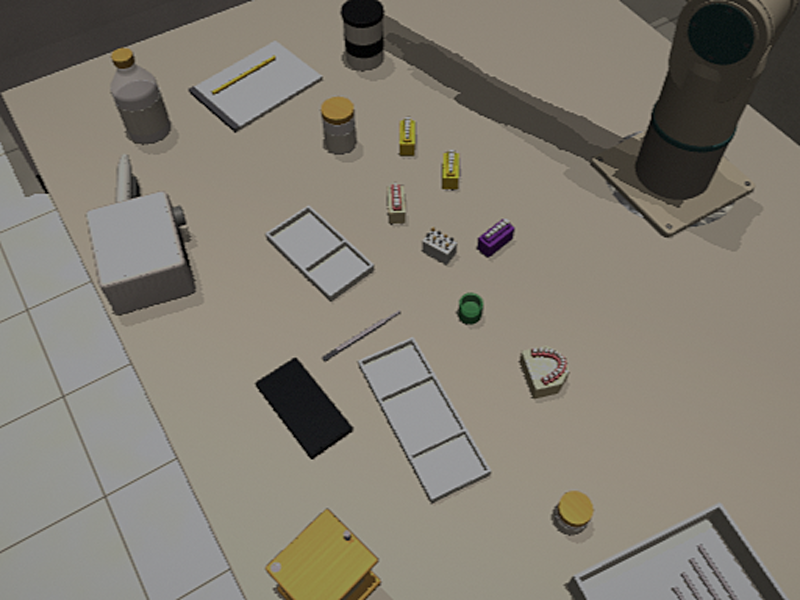

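Candidates for the quarter cast in the top view are the cream and pink block at (497,347), the purple look-alike at (420,401) and yellow ones at (509,410) and (566,398); I choose the cream one. For the low jar, the choices are the short one at (189,305) and the tall one at (605,342). The trays are at (314,261), three compartments, and (487,268), two compartments.

```bash
cat > h.py <<'E'
from cell import robot
import numpy as np, cv2
from scipy.spatial.transform import Rotation as Ro
def cam(n):
    s=robot.get_state(); c=robot.camera(n)
    if n=="wrist":
        w,x,y,z=s["tool_rot"]; T=np.eye(4); T[:3,:3]=Ro.from_quat([x,y,z,w]).as_matrix(); T[:3,3]=s["position"]
        M=np.linalg.inv(T@c["hand_eye"]); c["R"],c["t"]=M[:3,:3],M[:3,3]
    return c
def ray(c,uv,z):
    d=c["R"].T@np.linalg.solve(c["K"],[uv[0],uv[1],1.]); o=-c["R"].T@c["t"]
    return (o+d*(z-o[2])/d[2])[:2]
def proj(c,X):
    p=c["K"]@(c["R"]@np.array(X,float)+c["t"]); return p[:2]/p[2]
E
python3 - <<'E'
from h import *
k=512/800
t=cam("top");s=cam("scene")
for n,a,z in[("quarter",(497,347),40),("full",(293,357),35),("dish",(370,341),34),("bur",(437,353),35),("low",(189,305),46),("tall",(605,338),85),("purple",(420,401),40),("yel",(509,410),40),("yel2",(566,398),40)]:
    print(n,ray(t,np.array(a)*k,z).round())
for n,a in[("T3",[(258,234),(377,242),(373,288),(252,279)]),("T2",[(440,249),(526,239),(534,285),(449,297)])]:
    P=np.array([ray(t,np.array(p)*k,14) for p in a]);print(n,P.round(),P.mean(0).round())
for n,a in[("T3",[(359,360),(412,340),(490,473),(432,500)]),("T2",[(266,238),(309,208),(373,268),(332,298)])]:
    P=np.array([ray(s,np.array(p)*k,14) for p in a]);print(n,P.round(),P.mean(0).round())
E
```

```text
quarter [ 448. -183.]
full [433. 197.]
dish [462.  54.]
bur [438. -71.]
low [530. 390.]
tall [ 458. -373.]
purple [350. -38.]
yel [ 332. -201.]
yel2 [ 353. -307.]
T3 [[677. 273.]
 [660.  41.]
 [567.  49.]
 [586. 282.]] [623. 161.]
T2 [[ 645.  -82.]
 [ 665. -253.]
 [ 572. -264.]
 [ 549.  -98.]] [ 608. -174.]
T3 [[656.  40.]
 [571.  52.]
 [591. 287.]
 [679. 277.]] [624. 164.]
T2 [[ 672. -241.]
 [ 582. -261.]
 [ 553.  -95.]
 [ 637.  -79.]] [ 611. -169.]
```

>>> play_rows --pt "0 0 6.2 0 0 -20 -1" --pt "0 0 6.2 0 0 -20 -1" --pt "0 0 6.3 0 0 -20 -1" --pt "0 0 0 30 -35 0 -1" --pt "0 0 0 30 -35 0 -1"

```text
time_s: 0.72
position: [261.2, -554.1, 292.6]
tool_rot: [0.002, 1.0, -0.003, 0.0]
contact_force: [1.2, 1.9, -0.7]
opening: 85.0
```

>>> play_rows --pt "0 0 0 22 -32 0 -1" --pt "0 0 0 22 -32 0 -1" --pt "0 0 0 22 -32 0 -1" --pt "0 0 0 22 -32 0 -1" --pt "0 0 0 22 -32 0 -1"

```text
time_s: 1.13
position: [373.6, -390.5, 291.5]
tool_rot: [0.0, 1.0, 0.0, 0.0]
contact_force: [1.3, 0.4, 0.6]
opening: 85.5
```

>>> play_rows --pt "0 0 0 20 -32 0 -1" --pt "0 0 0 20 -32 0 -1" --pt "0 0 0 20 -32 0 -1" --pt "0 0 0 20 -32 0 -1" --pt "0 0 0 0 0 0 -1"

```text
time_s: 1.55
position: [457.9, -255.5, 291.4]
tool_rot: [-0.003, 1.0, 0.006, 0.002]
contact_force: [1.0, 0.3, -0.1]
opening: 85.2
```

>>> play_rows --pt "0 0 0 15 -30 0 -1" --pt "0 0 0 15 -30 0 -1" --pt "0 0 0 10 -30 0 -1" --pt "0 0 0 0 0 0 -1" --pt "0 0 0 0 0 0 -1"

```text
time_s: 1.97
position: [493.4, -172.3, 291.3]
tool_rot: [-0.0, 1.0, 0.002, 0.0]
contact_force: [-0.3, -0.5, -0.3]
opening: 85.2
```

```bash
cat >> h.py <<'E'
def snap(n,which="wrist",g=1.6):
    c=cam(which); i=c["color"]; np.savez(f"pics/{n}.npz",**c)
    j=(255*(i/255.)**(1/g)).astype(np.uint8)
    cv2.imwrite(f"pics/{n}.png",cv2.resize(j,(800,600),interpolation=cv2.INTER_CUBIC)); return c
E
python3 -c "
from h import *
snap('w1');print(robot.get_state()['position'])"
```

```text
[ 492.67631772 -174.24738698  291.34345936]
```

>>> play_rows --pt "0 0 0 -4 -40 0 -1" --pt "0 0 0 -4 -40 0 -1" --pt "0 0 0 -4 -40 0 -1" --pt "0 0 0 -4 -40 0 -1" --pt "0 0 0 0 -40 0 -1"

```text
time_s: 2.43
position: [475.6, 25.1, 291.5]
tool_rot: [0.0, 1.0, -0.002, -0.0]
contact_force: [1.5, 0.4, 0.2]
opening: 85.1
```

>>> play_rows --pt "0 0 0 0 -40 0 -1" --pt "0 0 0 0 -30 0 -1" --pt "0 0 0 0 0 0 -1" --pt "0 0 0 0 0 0 -1"

```text
time_s: 2.77
position: [476.8, 95.9, 291.3]
tool_rot: [0.0, 1.0, 0.001, 0.0]
contact_force: [0.2, -0.3, -0.4]
opening: 85.0
```

```bash
python3 -c "
from h import *
snap('w2');print(robot.get_state()['position'])"
```

```text
[476.82429535  94.16708308 291.27470197]
```

View pics/w1.png

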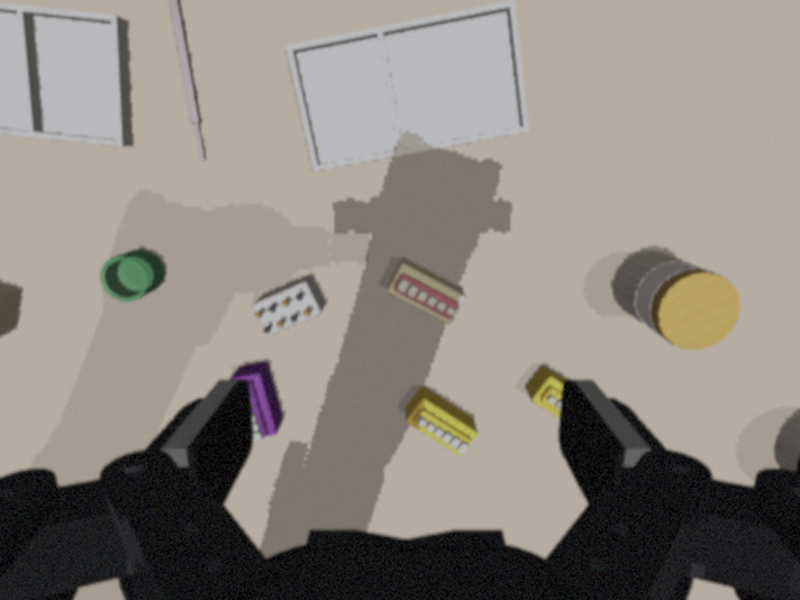

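View pics/w2.png

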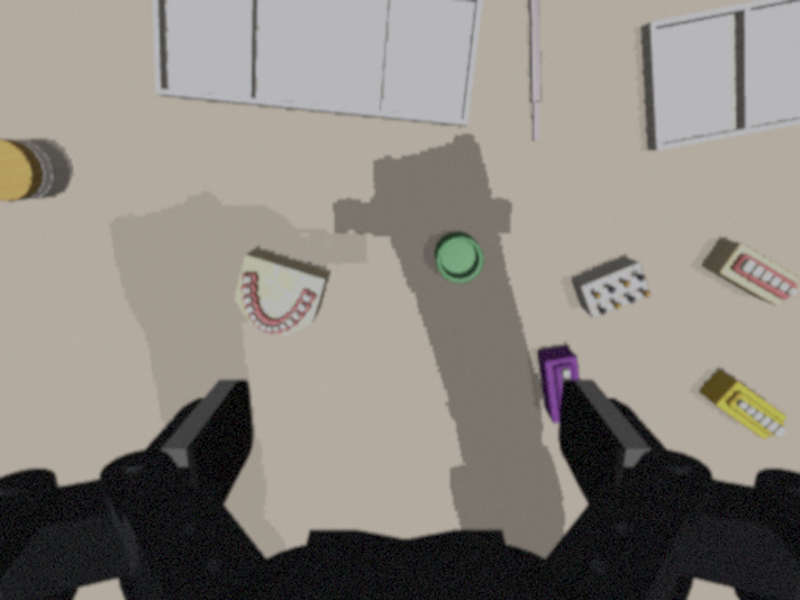

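These show the working area clearly: full cast around (283,290), dish (459,257) and bur stand (615,287) in w2, and the cream quarter cast (428,290) in w1. One montage of close crops for corners.

```bash
python3 -c "
from h import *
a=cv2.imread('pics/w1.png');b=cv2.imread('pics/w2.png')
def cr(i,x,y):
    return cv2.resize(i[y-48:y+48,x-64:x+64],(400,300),interpolation=cv2.INTER_CUBIC)
m=np.vstack([np.hstack([cr(b,284,288),cr(b,614,287)]),np.hstack([cr(a,428,290),cr(b,459,257)])])
cv2.imwrite('pics/m1.png',m)"
```

```text
(no output)
```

View pics/m1.png

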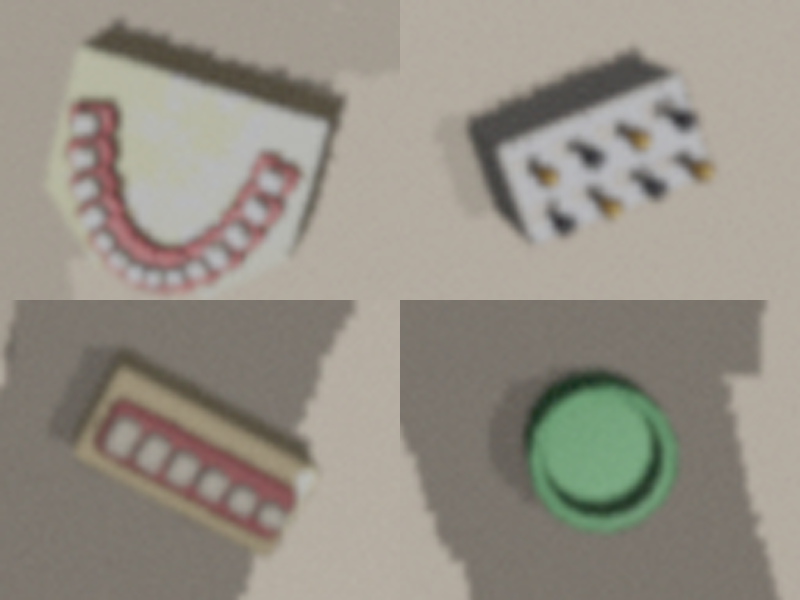

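Run:
```python
from h import *
from scipy.optimize import least_squares
C={n:dict(np.load(f'pics/{n}.npz')) for n in('w1','w2')}
def fit(nm,c,M,P,z,x0,sc=1):
    M=np.array(M,float);P=np.array(P)*.64
    W=np.array([ray(c,p,z) for p in P])
    def f(v):
        k,s=np.cos(v[2]),np.sin(v[2]); return (M@np.array([[k,s],[-s,k]])+v[:2]-W).ravel()
    r=least_squares(f,x0); print(nm,r.x[:2].round(1),'yaw',np.degrees(r.x[2]).round(1),'res',np.abs(r.fun).max().round(1))
def m(cx,cy,L): return [(cx-64+u/3.125,cy-48+v/3.125) for u,v in L]
fit('full',C['w2'],[(28,33),(28,-33)],m(284,288,[(80,45),(332,122)]),30,[433,197,0])
fit('bur',C['w2'],[(15,25),(15,-25),(-15,25),(-15,-25)],m(614,287,[(97,150),(283,75),(130,243),(312,165)]),30,[438,-71,.4])
fit('quarter',C['w1'],[(14,30),(14,-30),(-14,30),(-14,-30)],m(428,290,[(122,65),(315,167),(78,150),(270,253)]),30,[448,-183,-.5])
d=m(459,257,[(203,152)])[0]; print('dish',ray(C['w2'],np.array(d)*.64,34).round(1))
fit('T2',C['w1'],[(46,85),(46,-85),(-46,-85),(-46,85)],[(289,46),(513,3),(527,131),(316,169)],16,[610,-170,.2])
fit('T3',C['w2'],[(-46,119),(-46,-119)],[(160,95),(466,124)],16,[624,162,0])
fit('T3w1',C['w1'],[(46,-119),(-46,-119)],[(122,16),(127,145)],16,[624,162,0])
print('jar',ray(C['w2'],np.array((8,170))*.64,46))
```

```text
full [432.  198.9] yaw -17.6 res 0.2
bur [440.1 -75.1] yaw 24.2 res 1.8
quarter [ 453.8 -190.4] yaw -28.0 res 2.4
dish [467.1  52.1]
T2 [ 609.4 -176. ] yaw 10.2 res 1.6
T3 [624.1 161. ] yaw -5.0 res 2.2
T3w1 [625.1 158. ] yaw -5.7 res 0.6
jar [533.96331766 385.51621451]
```

Measurements agree well. First I grasp the full cast: go over it, turn to φ=72.4° and lower to hover.

>>> play_rows --pt "0 0 0 -15 -35 0 -1" --pt "0 0 0 -15 -35 0 -1" --pt "0 0 0 -15 -35 0 -1" --pt "0 0 -7 0 0 20 -1" --pt "0 0 -7 0 0 20 -1"

```text
time_s: 3.23
position: [432.3, 201.4, 251.9]
tool_rot: [-0.0, 0.992, 0.125, 0.002]
contact_force: [0.5, -0.3, -0.4]
opening: 85.5
```

>>> play_rows --pt "0 0 -7 0 0 20 -1" --pt "0 0 -7 0 0 20 -1" --pt "0 0 -7 0 0 20 -1" --pt "0 0 -7 0 0 20 -1" --pt "0 0 -7 0 0 20 -1"

```text
time_s: 3.65
position: [432.8, 197.8, 150.5]
tool_rot: [0.001, 0.91, 0.415, 0.0]
contact_force: [-0.1, -0.2, -1.1]
opening: 85.6
```

>>> play_rows --pt "0 0 -7 0 0 20 -1" --pt "0 0 -7 0 0 20 -1" --pt "0 0 -7 0 0 20 -1" --pt "0 0 -2.4 0 0 0 -1" --pt "0 0 0 0 0 0 -1"

```text
time_s: 4.07
position: [432.0, 197.4, 90.1]
tool_rot: [0.0, 0.808, 0.589, -0.002]
contact_force: [0.1, -0.5, -0.4]
opening: 85.2
```

```bash
cat >> h.py <<'E'
def go(x,y,phi,z):
    """print tool-frame shift and turn from here to TCP x,y,z with heading phi (deg, mod 180)"""
    s=robot.get_state(); w,a,b,c=s["tool_rot"]; R=Ro.from_quat([a,b,c,w]).as_matrix()
    d=R.T@(np.array([x,y,z])-s["position"]); ph=np.degrees(np.arctan2(R[1,0],R[0,0]))
    r=-((phi-ph+90)%180-90)
    print('t',round(s["time_s"],2),'pos',s["position"].round(1),'phi',ph.round(1),'tilt',np.degrees(np.arccos(-R[2,2])).round(2),'shift now',d.round(1),'turn',r.round(1),
      'shift after turn',(Ro.from_euler('z',-r,degrees=True).as_matrix()@d).round(1),'F',s["contact_force"].round(1),'open',round(s["opening"],1),'q',s['q'].round(2))
E
python3 -c "
from h import *
go(432,199,72.4,12);snap('w3')"
```

```text
t 4.07 pos [432.  197.4  90.1] phi 72.2 tilt 0.19 shift now [ 1.7 -0.4 78.1] turn -0.2 shift after turn [ 1.7 -0.4 78.1] F [ 0.1 -0.5 -0.4] open 85.2 q [-0.28  0.63 -0.3   2.11  0.42  0.46 -1.22]
```

View pics/w3.png

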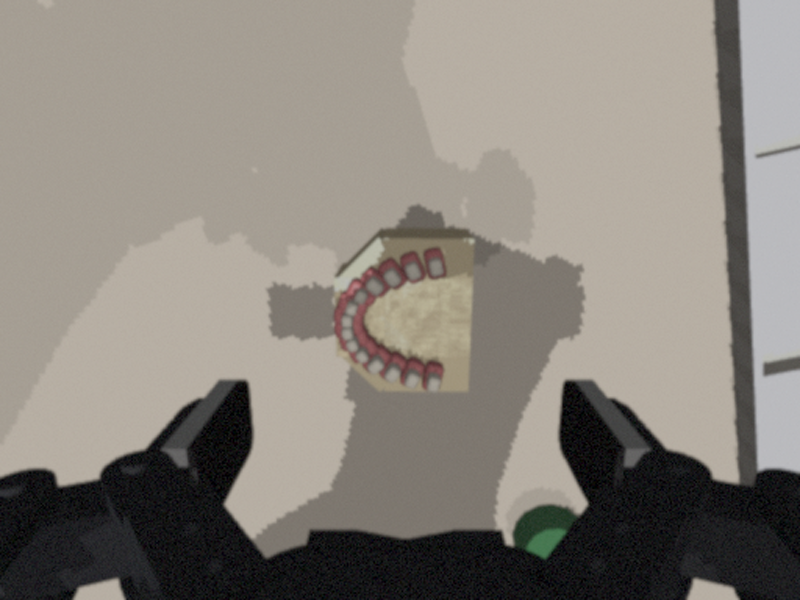

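Jaws square to the cast (back face vertical at u≈470, centred at about v≈315). Descend and grip.

>>> play_rows --pt "0 0 0 1.5 0 25 -1" --pt "0 0 0 0 0 25 -1" --pt "0 0 0 0 0 20 -1" --pt "0 0 0 0 0 9 -1" --pt "0 0 0 0 0 0 -1" --force 40

```text
time_s: 4.53
position: [432.0, 200.9, 11.3]
tool_rot: [0.0, 0.807, 0.59, -0.001]
contact_force: [0.1, -0.3, 0.3]
opening: 85.9
```

>>> play_rows --pt "0 0 0 0 0 0 1" --pt "0 0 0 0 0 0 1" --pt "0 0 0 0 0 0 1" --pt "0 0 0 0 0 0 1" --pt "0 0 0 0 0 0 1" --force 40

```text
time_s: 4.95
position: [433.0, 202.4, 13.8]
tool_rot: [0.0, 0.807, 0.59, 0.001]
contact_force: [-0.3, -1.5, 7.7]
opening: 55.1
```

>>> play_rows --pt "0 0 0 0 0 0 1" --pt "0 0 0 0 0 0 1" --pt "0 0 0 0 0 0 1" --pt "0 0 0 0 0 0 1" --pt "0 0 0 0 0 0 1"

```text
time_s: 5.37
position: [433.0, 202.4, 13.8]
tool_rot: [0.0, 0.807, 0.59, 0.001]
contact_force: [-0.5, -0.3, 7.8]
opening: 54.8
```

>>> play_rows --pt "0 0 0 0 0 -10 1" --pt "0 0 0 0 0 -20 1" --pt "0 0 0 0 0 -25 1" --pt "0 0 0 0 0 -15 1" --pt "0 0 0 3 33 0 1"

```text
time_s: 5.78
position: [459.8, 197.4, 85.7]
tool_rot: [-0.001, 0.805, 0.594, -0.0]
contact_force: [-0.5, 1.3, -1.4]
opening: 54.6
```

>>> play_rows --pt "0 0 0 3 33 0 1" --pt "0 0 0 3 33 0 1" --pt "0 0 0 3 33 0 1" --pt "0 0 0 3 33 0 1" --pt "0 0 0 3 31 0 1"

```text
time_s: 6.2
position: [626.2, 158.8, 83.2]
tool_rot: [0.0, 0.807, 0.59, 0.0]
contact_force: [0.3, 0.1, -1.3]
opening: 55.0
```

>>> play_rows --pt "0 0 -6.2 0 0 0 1" --pt "0 0 -6.1 0 0 0 1" --pt "0 0 0 0 0 0 1" --pt "0 0 0 0 0 0 1"

```text
time_s: 6.53
position: [624.0, 159.8, 82.6]
tool_rot: [-0.0, 0.74, 0.673, -0.0]
contact_force: [1.0, -0.1, -1.6]
opening: 55.0
```

```bash
python3 -c "
from h import *
go(624.5,160,84.7,20);snap('w4')"
```

```text
t 6.53 pos [624.  159.8  82.6] phi 84.5 tilt 0.03 shift now [ 0.2  0.5 62.6] turn -0.2 shift after turn [ 0.2  0.5 62.6] F [ 1.  -0.1 -1.6] open 55.0 q [-0.04  0.83 -0.44  1.64  0.47  0.77 -0.79]
```

View pics/w4.png

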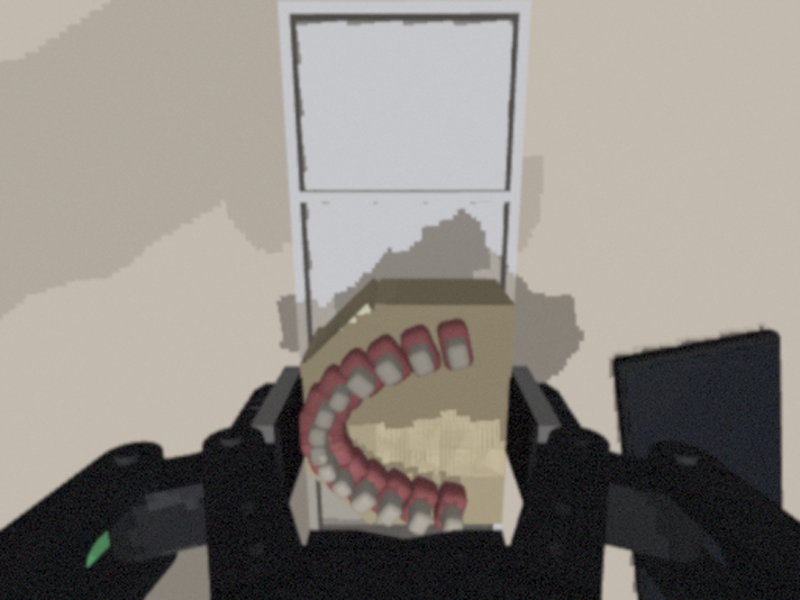

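```bash
python3 -c "
from h import *
c=dict(np.load('pics/w4.npz'))
for p in[(278,3),(531,3),(295,192),(520,192)]: print(ray(c,np.array(p)*.64,16).round(1))
k,s=np.cos(np.radians(-5.3)),np.sin(np.radians(-5.3))
for x,y in[(-46,119),(46,119),(-46,51),(46,51)]: print(np.round([624.5+k*x-s*y,160+s*x+k*y],1))
"
```

```text
[589.9 284.3]
[681.4 275.5]
[585.7 216.9]
[675.  208.3]
[589.7 282.7]
[681.3 274.2]
[583.4 215. ]
[675.  206.5]
```

>>> play_rows --pt "0 0 0 0 0 20 1" --pt "0 0 0 0 0 20 1" --pt "0 0 0 0 0 10 1" --pt "0 0 0 0 0 5 1" --pt "0 0 0 0 0 3 1"

```text
time_s: 7.0
position: [623.9, 160.3, 23.9]
tool_rot: [-0.0, 0.739, 0.674, -0.0]
contact_force: [0.8, -0.3, -1.4]
opening: 55.0
```

>>> play_rows --pt "0 0 0 4 0 0 1" --pt "0 0 0 0 0 3 1" --pt "0 0 0 0 0 2 1" --pt "0 0 0 0 0 0 1"

```text
time_s: 7.33
position: [624.8, 164.3, 19.5]
tool_rot: [0.0, 0.739, 0.674, 0.0]
contact_force: [0.5, 0.6, -2.0]
opening: 54.9
```

>>> play_rows --pt "0 0 0 0 0 1 1" --pt "0 0 0 0 0 0 1"

```text
time_s: 7.5
position: [624.8, 164.0, 18.5]
tool_rot: [0.0, 0.739, 0.674, 0.0]
contact_force: [0.2, 0.2, -1.7]
opening: 54.6
```

>>> play_rows --pt "0 0 0 0 0 1 1" --pt "0 0 0 0 0 0 1"

```text
time_s: 7.67
position: [624.9, 164.0, 17.9]
tool_rot: [0.0, 0.739, 0.674, 0.0]
contact_force: [-1.0, -0.9, 2.9]
opening: 55.1
```

>>> play_rows --pt "0 0 0 0 0 1 1" --pt "0 0 0 0 0 0 1"

```text
time_s: 7.83
position: [625.0, 164.0, 17.9]
tool_rot: [0.0, 0.739, 0.674, 0.0]
contact_force: [-3.3, -1.9, 9.8]
opening: 55.1
```

>>> play_rows --pt "0 0 0 0 0 -1 0.9" --pt "0 0 0 0 0 0 -0.7" --pt "0 0 0 0 0 0 -0.7" --pt "0 0 0 0 0 0 -0.7" --pt "0 0 0 0 0 0 -0.7"

```text
time_s: 8.25
position: [624.7, 164.2, 17.2]
tool_rot: [-0.0, 0.739, 0.674, 0.0]
contact_force: [-0.6, 0.3, -0.5]
opening: 72.5
```

>>> play_rows --pt "0 0 0 0 0 -15 -0.7" --pt "0 0 0 0 0 -30 -1" --pt "0 0 0 0 0 -35 -1" --pt "0 0 0 0 0 -25 -1" --pt "0 0 0 0 0 0 -1"

```text
time_s: 8.67
position: [628.4, 166.1, 129.3]
tool_rot: [0.002, 0.739, 0.674, 0.005]
contact_force: [0.9, 0.1, -0.3]
opening: 85.6
```

```bash
python3 -c "
from h import *
go(467,52,90,80)"
```

```text
t 8.67 pos [628.4 166.1 129.3] phi 84.7 tilt 0.63 shift now [-128.7 -150.7   47.2] turn -5.3 shift after turn [-114.3 -161.9   47.2] F [ 0.9  0.1 -0.3] open 85.6 q [-0.03  0.78 -0.47  1.61  0.44  0.85 -0.77]
```

>>> play_rows --pt "0 0 0 -25.7 -30.1 0 -1" --pt "0 0 0 -25.7 -30.1 0 -1" --pt "0 0 0 -25.7 -30.1 5 -1" --pt "0 0 0 -25.7 -30.1 20 -1" --pt "0 0 0 -25.9 -30.3 20 -1"

```text
time_s: 9.08
position: [466.4, 51.9, 81.0]
tool_rot: [0.001, 0.739, 0.674, 0.002]
contact_force: [-0.0, -1.6, -1.9]
opening: 85.0
```

>>> play_rows --pt "0 0 0 0 0 25 -1" --pt "0 0 0 0 0 20 -1" --pt "0 0 0 0 0 0 -1" --pt "0 0 0 0 0 0 -1"

```text
time_s: 9.42
position: [466.9, 53.0, 34.9]
tool_rot: [-0.0, 0.739, 0.674, -0.0]
contact_force: [1.0, 0.7, -0.3]
opening: 85.1
```

```bash
python3 -c "
from h import *
go(467,52,84.7,12)"
```

```text
t 9.42 pos [466.9  53.   34.9] phi 84.8 tilt 0.04 shift now [-1.   0.2 22.9] turn 0.1 shift after turn [-1.   0.2 22.9] F [ 1.   0.7 -0.3] open 85.1 q [ 0.03  0.74 -0.29  2.15  0.63  0.33 -0.89]
```

>>> play_rows --pt "0 0 0 -1 0 15 -1" --pt "0 0 0 0 0 7 -1" --pt "0 0 0 0 0 0 -0.3" --pt "0 0 0 0 0 0 1" --pt "0 0 0 0 0 0 1" --force 30

```text
time_s: 9.83
position: [467.3, 52.0, 13.6]
tool_rot: [0.0, 0.739, 0.674, 0.001]
contact_force: [-0.2, -0.5, 0.1]
opening: 51.6
```

>>> play_rows --pt "0 0 0 0 0 0 1" --pt "0 0 0 0 0 0 1" --pt "0 0 0 0 0 0 1" --pt "0 0 0 0 0 0 1" --pt "0 0 0 0 0 0 1"

```text
time_s: 10.25
position: [467.2, 51.9, 13.8]
tool_rot: [0.0, 0.739, 0.674, 0.0]
contact_force: [-0.7, -0.3, 6.0]
opening: 37.7
```

>>> play_rows --pt "0 0 0 0 0 -10 1" --pt "0 0 0 0 0 -20 1" --pt "0 0 0 0 0 -25 1" --pt "0 0 0 0 0 -25 1" --pt "0 0 0 0 0 0 1"

```text
time_s: 10.67
position: [469.2, 52.3, 96.7]
tool_rot: [0.002, 0.739, 0.674, 0.003]
contact_force: [1.0, 0.6, -0.4]
opening: 37.9
```

```bash
python3 -c "
from h import *
go(617.3,79,84.7,30)"
```

```text
t 10.67 pos [469.2  52.3  96.7] phi 84.7 tilt 0.4 shift now [ 40.1 144.6  67.7] turn 0.0 shift after turn [ 40.1 144.6  67.7] F [ 1.   0.6 -0.4] open 37.9 q [ 0.13  0.63 -0.43  2.12  0.56  0.49 -0.82]
```

>>> play_rows --pt "0 0 0 8 29 0 1" --pt "0 0 0 8 29 0 1" --pt "0 0 0 8 29 0 1" --pt "0 0 0 8 29 0 1" --pt "0 0 0 8 28.6 0 1"

```text
time_s: 11.08
position: [615.5, 78.0, 92.7]
tool_rot: [0.0, 0.739, 0.674, -0.0]
contact_force: [1.6, 0.6, -0.8]
opening: 37.3
```

>>> play_rows --pt "0 0 0 0 0 20 1" --pt "0 0 0 0 0 25 1" --pt "0 0 0 0 0 20 1" --pt "0 0 0 0 0 5 1" --pt "0 0 0 0 0 0 1"

```text
time_s: 11.5
position: [612.8, 77.9, 21.0]
tool_rot: [-0.001, 0.739, 0.674, -0.002]
contact_force: [0.1, 1.0, -1.4]
opening: 37.5
```

>>> play_rows --pt "0 0 0 0 0 3 1" --pt "0 0 0 0 0 2 1" --pt "0 0 0 0 0 1 1" --pt "0 0 0 0 0 0 1"

```text
time_s: 11.83
position: [615.3, 78.4, 17.9]
tool_rot: [0.001, 0.739, 0.674, 0.001]
contact_force: [0.3, -0.2, 1.2]
opening: 37.7
```

>>> play_rows --pt "0 0 0 0 0 0.5 1" --pt "0 0 0 0 0 0 0" --pt "0 0 0 0 0 0 -0.4" --pt "0 0 0 0 0 0 -0.6" --pt "0 0 0 0 0 0 -0.6"

```text
time_s: 12.25
position: [614.5, 78.2, 16.4]
tool_rot: [0.0, 0.739, 0.674, 0.0]
contact_force: [-0.1, -0.1, 0.1]
opening: 68.0
```

>>> play_rows --pt "0 0 0 0 0 -15 -0.7" --pt "0 0 0 0 0 -30 -1" --pt "0 0 0 0 0 -35 -1" --pt "0 0 0 0 0 -10 -1" --pt "0 0 0 0 0 0 -1"

```text
time_s: 12.67
position: [616.9, 78.9, 109.7]
tool_rot: [0.002, 0.739, 0.674, 0.003]
contact_force: [-0.2, -0.7, 0.3]
opening: 85.5
```

```bash
python3 -c "
from h import *
go(440,-75,24.2+90,90)"
```

```text
t 12.67 pos [616.9  78.9 109.7] phi 84.7 tilt 0.37 shift now [-169.6 -162.    18.4] turn -29.5 shift after turn [ -67.9 -224.5   18.4] F [-0.2 -0.7  0.3] open 85.5 q [ 0.12  0.78 -0.49  1.7   0.49  0.78 -0.7 ]
```

>>> play_rows --pt "0 0 0 -28.3 -27 0 -1" --pt "0 0 0 -28.3 -27 0 -1" --pt "0 0 0 -28.3 -27 0 -1" --pt "0 0 0 -28.3 -27 0 -1" --pt "0 0 0 -28.3 -27 0 -1"

```text
time_s: 13.08
position: [464.6, -51.3, 105.4]
tool_rot: [-0.001, 0.739, 0.674, -0.001]
contact_force: [1.1, -1.5, -0.1]
opening: 85.1
```

>>> play_rows --pt "0 0 0 -28.3 -27 0 -1" --pt "0 0 -7 0 0 5 -1" --pt "0 0 -7 0 0 5 -1" --pt "0 0 -7 0 0 5 -1" --pt "0 0 -7 0 0 5 -1"

```text
time_s: 13.5
position: [436.7, -76.2, 85.4]
tool_rot: [-0.001, 0.552, 0.834, -0.0]
contact_force: [-0.2, -0.2, -0.8]
opening: 85.6
```

>>> play_rows --pt "0 0 -1.5 0 0 0 -1" --pt "0 0 0 0 0 0 -1" --pt "0 0 0 0 0 0 -1"

```text
time_s: 13.75
position: [437.2, -75.8, 86.0]
tool_rot: [-0.0, 0.544, 0.839, -0.0]
contact_force: [0.9, 0.2, -0.6]
opening: 85.5
```

```bash
python3 -c "
from h import *
go(440,-75,24.2+90,12);snap('w5')"
```

```text
t 13.75 pos [437.2 -75.8  86. ] phi 114.1 tilt 0.05 shift now [-0.4  2.9 74. ] turn -0.1 shift after turn [-0.5  2.9 74. ] F [ 0.9  0.2 -0.6] open 85.5 q [ 0.49  0.66 -0.56  2.19  0.76  0.49 -0.25]
```

View pics/w5.png

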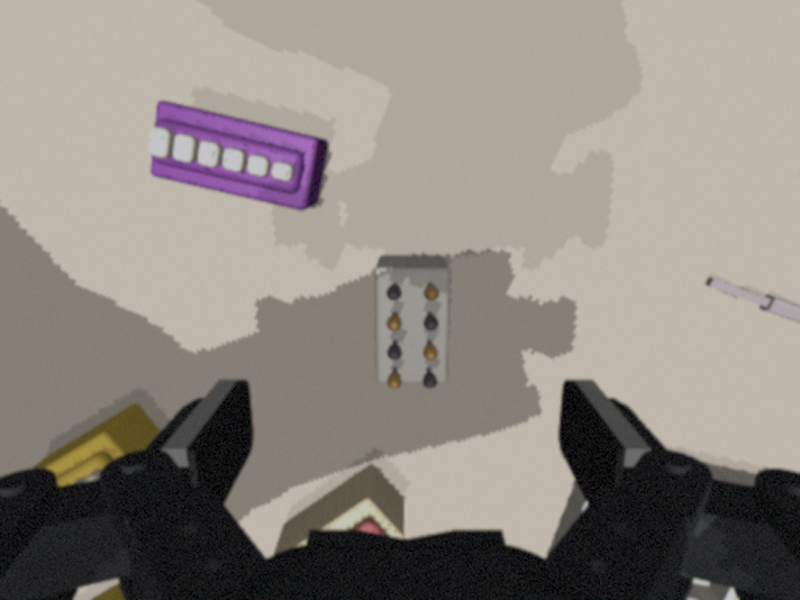

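Bur stand is square between the jaws (u 376–448, v 258–383). Descend and grip.

>>> play_rows --pt "0 0 0 -0.5 3 25 -1" --pt "0 0 0 0 0 25 -1" --pt "0 0 0 0 0 16 -1" --pt "0 0 0 0 0 6 -1" --pt "0 0 0 0 0 0 -1"

```text
time_s: 14.22
position: [439.9, -74.8, 13.5]
tool_rot: [-0.001, 0.543, 0.84, -0.001]
contact_force: [0.4, 0.4, 0.5]
opening: 85.1
```

>>> play_rows --pt "0 0 0 0 0 0 0" --pt "0 0 0 0 0 0 0.5" --pt "0 0 0 0 0 0 1" --pt "0 0 0 0 0 0 1" --pt "0 0 0 0 0 0 1" --force 40

```text
time_s: 14.63
position: [440.8, -75.4, 15.2]
tool_rot: [0.001, 0.543, 0.84, 0.0]
contact_force: [0.2, 0.7, 7.6]
opening: 28.9
```

>>> play_rows --pt "0 0 0 0 0 0 1" --pt "0 0 0 0 0 0 1" --pt "0 0 0 0 0 0 1" --pt "0 0 0 0 0 0 1"

```text
time_s: 14.97
position: [440.8, -75.4, 15.2]
tool_rot: [0.001, 0.543, 0.84, 0.0]
contact_force: [-0.8, -0.4, 6.6]
opening: 29.0
```

>>> play_rows --pt "0 0 0 0 0 -10 1" --pt "0 0 0 0 0 -25 1" --pt "0 0 0 0 0 -30 1" --pt "0 0 0 0 0 -35 1" --pt "0 0 0 0 0 0 1"

```text
time_s: 15.38
position: [443.3, -75.0, 119.0]
tool_rot: [0.004, 0.543, 0.84, 0.002]
contact_force: [0.1, -0.9, -0.9]
opening: 29.1
```

```bash
python3 -c "
from h import *
go(632.7,244.1,84.7,30)"
```

```text
t 15.38 pos [443.3 -75.  119. ] phi 114.2 tilt 0.46 shift now [213.8 302.9  90.3] turn 29.5 shift after turn [335.3 158.4  90.3] F [ 0.1 -0.9 -0.9] open 29.1 q [ 0.56  0.61 -0.65  2.16  0.7   0.58 -0.19]
```

>>> play_rows --pt "0 0 0 21.4 30.3 0 1" --pt "0 0 0 21.4 30.3 0 1" --pt "0 0 0 21.4 30.3 0 1" --pt "0 0 0 21.4 30.3 0 1" --pt "0 0 0 21.4 30.3 0 1"

```text
time_s: 15.8
position: [535.1, 85.6, 114.2]
tool_rot: [-0.0, 0.543, 0.84, -0.0]
contact_force: [0.8, -0.4, -0.4]
opening: 28.9
```

>>> play_rows --pt "0 0 0 21.4 30.3 0 1" --pt "0 0 0 21.4 30.3 0 1" --pt "0 0 0 21.4 30.3 0 1" --pt "0 0 0 21.4 30.3 0 1" --pt "0 0 0 21.4 30.3 0 1"

```text
time_s: 16.22
position: [629.3, 245.3, 113.7]
tool_rot: [-0.0, 0.543, 0.84, -0.001]
contact_force: [1.7, 1.4, -1.8]
opening: 29.0
```

>>> play_rows --pt "0 0 5.9 0 0 0 1" --pt "0 0 5.9 0 0 0 1" --pt "0 0 5.9 0 0 0 1" --pt "0 0 5.9 0 0 0 1" --pt "0 0 5.9 0 0 0 1"

```text
time_s: 16.63
position: [628.5, 243.8, 113.5]
tool_rot: [-0.0, 0.741, 0.672, -0.001]
contact_force: [0.1, 0.4, -1.5]
opening: 28.9
```

>>> play_rows --pt "0 0 0 0 0 20 1" --pt "0 0 0 0 0 15 1" --pt "0 0 0 0 0 0 1" --pt "0 0 0 0 0 0 1"

```text
time_s: 16.97
position: [628.0, 243.6, 78.2]
tool_rot: [-0.0, 0.739, 0.674, -0.001]
contact_force: [-0.1, -0.5, -0.6]
opening: 28.9
```

```bash
python3 -c "
from h import *
go(632.7,244.1,84.7,22);snap('w6')"
```

```text
t 16.97 pos [628.  243.6  78.2] phi 84.7 tilt 0.16 shift now [ 1.   4.7 56.2] turn 0.0 shift after turn [ 1.   4.7 56.2] F [-0.1 -0.5 -0.6] open 28.9 q [-0.14  0.88 -0.49  1.55  0.51  0.84 -0.92]
```

View pics/w6.png

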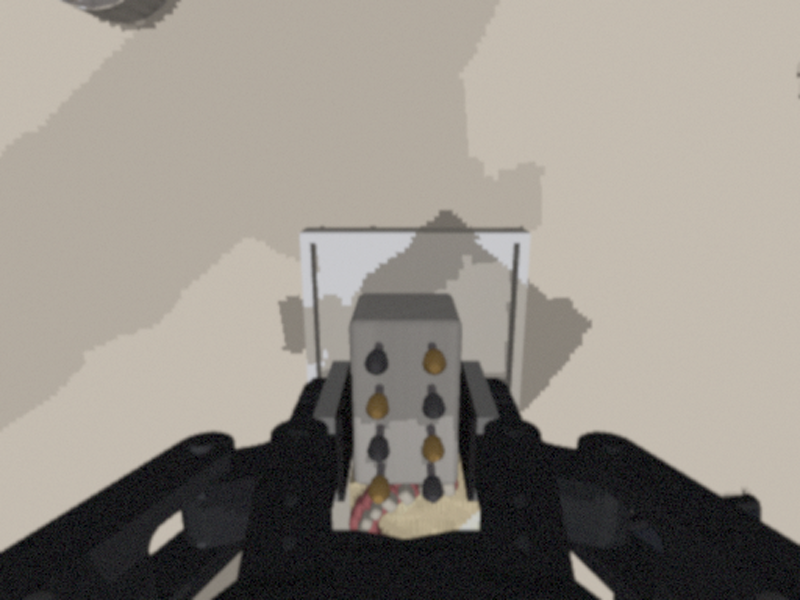

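Block held straight; the tray's end edge is at v≈231 and the block's front top edge at v≈320. I'll compute the clearance.

```bash
python3 -c "
from h import *
c=dict(np.load('pics/w6.npz'))
a=np.mean([ray(c,np.array(p)*.64,16) for p in[(300,231),(529,231)]],0)
b=np.mean([ray(c,np.array(p)*.64,78.2-15.2+30) for p in[(352,320),(459,320)]],0)
u=np.array([np.sin(np.radians(5.3)),np.cos(np.radians(5.3))])
n=a-36*u; m=b-25*u
print('end mid',a,'comp centre',n,'block centre',m,'world shift',n-m)
"
```

```text
end mid [635.48616542 281.17256826] comp centre [632.16082427 245.32647912] block centre [628.58258892 244.5300933 ] world shift [3.57823536 0.79638583]
```

Shift +1 in tool x and +4 in tool y, then lower.

>>> play_rows --pt "0 0 0 1 4 20 1" --pt "0 0 0 0 0 20 1" --pt "0 0 0 0 0 10 1" --pt "0 0 0 0 0 4 1" --pt "0 0 0 0 0 0 1"

```text
time_s: 17.43
position: [632.7, 244.8, 25.0]
tool_rot: [-0.0, 0.739, 0.674, -0.0]
contact_force: [0.3, -0.6, -1.0]
opening: 29.4
```

>>> play_rows --pt "0 0 0 0 0 2 1" --pt "0 0 0 0 0 2 1" --pt "0 0 0 0 0 1 1" --pt "0 0 0 0 0 0 1"

```text
time_s: 17.77
position: [633.3, 245.1, 20.8]
tool_rot: [0.0, 0.739, 0.674, 0.0]
contact_force: [0.1, -0.5, -1.3]
opening: 29.0
```

>>> play_rows --pt "0 0 0 0 0 1 1" --pt "0 0 0 0 0 0 1"

```text
time_s: 17.93
position: [633.2, 244.9, 19.5]
tool_rot: [0.0, 0.739, 0.674, 0.0]
contact_force: [-0.1, 0.1, -1.0]
opening: 28.8
```

>>> play_rows --pt "0 0 0 0 0 1 1" --pt "0 0 0 0 0 0 1"

```text
time_s: 18.1
position: [633.2, 245.0, 19.3]
tool_rot: [0.0, 0.739, 0.674, 0.0]
contact_force: [-1.1, -1.1, 5.2]
opening: 29.0
```

>>> play_rows --pt "0 0 0 0 0 0 0.2" --pt "0 0 0 0 0 0 -0.2" --pt "0 0 0 0 0 0 -0.4" --pt "0 0 0 0 0 0 -0.4" --pt "0 0 0 0 0 0 -0.4"

```text
time_s: 18.52
position: [633.1, 245.0, 18.2]
tool_rot: [0.0, 0.739, 0.674, 0.0]
contact_force: [-0.1, -0.6, 0.5]
opening: 59.9
```

>>> play_rows --pt "0 0 0 0 0 -15 -0.4" --pt "0 0 0 0 0 -30 -0.6" --pt "0 0 0 0 0 -35 -1" --pt "0 0 0 0 0 -20 -1" --pt "0 0 0 0 0 0 -1"

```text
time_s: 18.93
position: [636.3, 247.2, 125.2]
tool_rot: [0.001, 0.739, 0.674, 0.005]
contact_force: [1.2, 0.5, 0.2]
opening: 85.3
```

```bash
python3 -c "
from h import *
go(454,-189.5,62,90)"
```

```text
t 18.93 pos [636.3 247.2 125.2] phi 84.7 tilt 0.6 shift now [-451.8 -141.5   31.4] turn 22.7 shift after turn [-471.4   43.9   31.4] F [1.2 0.5 0.2] open 85.3 q [-0.13  0.83 -0.51  1.51  0.48  0.91 -0.89]
```

>>> play_rows --pt "0 0 0 -37.6 -11.8 0 -1" --pt "0 0 0 -37.6 -11.8 0 -1" --pt "0 0 0 -37.6 -11.8 0 -1" --pt "0 0 0 -37.6 -11.8 0 -1" --pt "0 0 0 -37.6 -11.8 0 -1"

```text
time_s: 19.35
position: [556.0, 61.6, 118.9]
tool_rot: [0.0, 0.739, 0.674, 0.0]
contact_force: [1.4, -1.1, 0.3]
opening: 85.0
```

>>> play_rows --pt "0 0 0 -37.6 -11.8 0 -1" --pt "0 0 0 -37.6 -11.8 0 -1" --pt "0 0 0 -37.6 -11.8 0 -1" --pt "0 0 0 -37.6 -11.8 0 -1" --pt "0 0 0 -37.6 -11.8 0 -1"

```text
time_s: 19.77
position: [480.1, -120.2, 118.9]
tool_rot: [0.0, 0.739, 0.674, 0.0]
contact_force: [0.4, -0.7, 0.2]
opening: 85.5
```

>>> play_rows --pt "0 0 0 -37.6 -11.8 0 -1" --pt "0 0 0 -37.6 -11.8 0 -1" --pt "0 0 7 0 0 10 -1" --pt "0 0 7 0 0 10 -1" --pt "0 0 7 0 0 10 -1"

```text
time_s: 20.18
position: [450.2, -193.2, 88.6]
tool_rot: [0.001, 0.852, 0.524, 0.0]
contact_force: [-0.9, 0.5, 0.1]
opening: 85.2
```

>>> play_rows --pt "0 0 1.7 0 0 0 -1" --pt "0 0 0 0 0 0 -1" --pt "0 0 0 0 0 0 -1"

```text
time_s: 20.43
position: [451.1, -190.9, 88.9]
tool_rot: [0.0, 0.856, 0.517, 0.0]
contact_force: [-0.2, 0.9, 0.1]
opening: 85.5
```

```bash
python3 -c "
from h import *
go(454,-189.5,62,12);snap('w7')"
```

```text
t 20.43 pos [ 451.1 -190.9   88.9] phi 62.2 tilt 0.04 shift now [ 2.6  1.9 76.9] turn 0.2 shift after turn [ 2.6  1.9 76.9] F [-0.2  0.9  0.1] open 85.5 q [ 0.61  0.66 -0.39  2.07  0.51  0.5  -0.65]
```

View pics/w7.png

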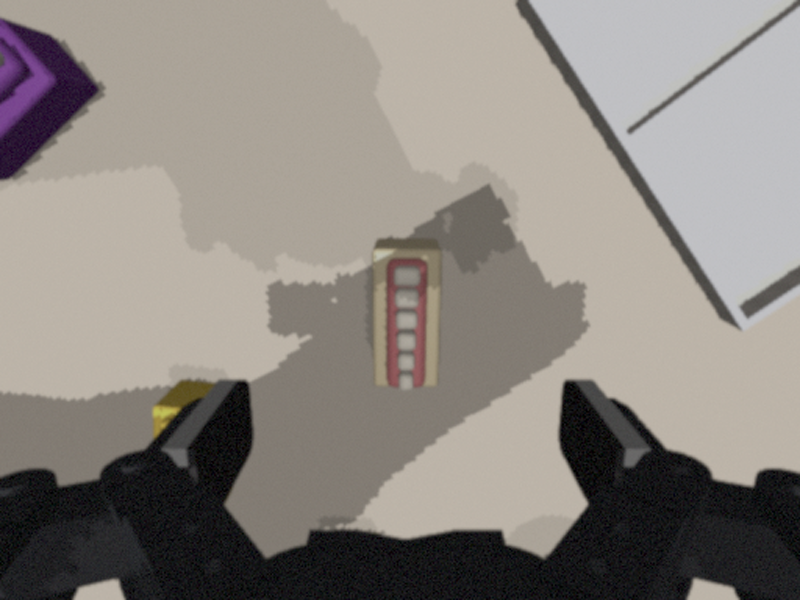

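Square and centred; yellow look-alike at far left is well clear. Descend with fingers partly closed and grip.

>>> play_rows --pt "0 0 0 2.5 2 25 -0.5" --pt "0 0 0 0 0 25 -0.5" --pt "0 0 0 0 0 18 -0.5" --pt "0 0 0 0 0 7 -0.5" --pt "0 0 0 0 0 0 -0.5"

```text
time_s: 20.9
position: [453.0, -189.4, 12.4]
tool_rot: [-0.001, 0.857, 0.516, -0.001]
contact_force: [0.1, -1.2, -0.1]
opening: 64.1
```

>>> play_rows --pt "0 0 0 0 0 0 0.2" --pt "0 0 0 0 0 0 0.6" --pt "0 0 0 0 0 0 1" --pt "0 0 0 0 0 0 1" --pt "0 0 0 0 0 0 1"

```text
time_s: 21.32
position: [454.2, -190.3, 14.6]
tool_rot: [0.001, 0.857, 0.515, 0.001]
contact_force: [-0.9, 0.2, 6.2]
opening: 27.1
```

>>> play_rows --pt "0 0 0 0 0 0 1" --pt "0 0 0 0 0 0 1" --pt "0 0 0 0 0 0 1"

```text
time_s: 21.57
position: [454.2, -190.3, 14.6]
tool_rot: [0.001, 0.857, 0.515, 0.001]
contact_force: [-0.0, 1.2, 5.8]
opening: 27.0
```

>>> play_rows --pt "0 0 0 0 0 -10 1" --pt "0 0 0 0 0 -25 1" --pt "0 0 0 0 0 -30 1" --pt "0 0 0 0 0 -10 1" --pt "0 0 0 0 0 0 1"

```text
time_s: 21.98
position: [455.4, -190.9, 91.3]
tool_rot: [0.002, 0.857, 0.515, 0.002]
contact_force: [-0.4, -0.5, -1.4]
opening: 27.1
```

```bash
python3 -c "
from h import *
k,s=np.cos(np.radians(10.2)),np.sin(np.radians(10.2))
T=np.array([609.4,-175.5]);L=T+[-s*-34,k*-34];S=T+[-s*49,k*49];print(L,S)
go(*L,100.2,30)"
```

```text
[ 615.42088117 -208.96265067] [ 600.72284772 -127.27441521]
t 21.98 pos [ 455.4 -190.9   91.3] phi 62.0 tilt 0.34 shift now [ 59.1 149.4  62.2] turn -38.2 shift after turn [-46.  154.   62.2] F [-0.4 -0.5 -1.4] open 27.1 q [ 0.61  0.66 -0.4   2.07  0.52  0.51 -0.66]
```

>>> play_rows --pt "0 0 0 11.8 29.9 0 1" --pt "0 0 0 11.8 29.9 0 1" --pt "0 0 0 11.8 29.9 0 1" --pt "0 0 0 11.8 29.9 0 1" --pt "0 0 0 11.8 29.9 0 1"

```text
time_s: 22.4
position: [613.7, -208.4, 87.1]
tool_rot: [-0.001, 0.857, 0.515, -0.001]
contact_force: [0.6, -0.8, 0.1]
opening: 27.1
```

>>> play_rows --pt "0 0 -6.4 0 0 0 1" --pt "0 0 -6.4 0 0 0 1" --pt "0 0 -6.4 0 0 0 1" --pt "0 0 -6.4 0 0 0 1" --pt "0 0 -6.4 0 0 0 1"

```text
time_s: 22.82
position: [612.3, -208.1, 86.7]
tool_rot: [-0.001, 0.68, 0.733, -0.001]
contact_force: [0.0, 0.4, -1.4]
opening: 26.8
```

>>> play_rows --pt "0 0 -6.4 0 0 0 1" --pt "0 0 0 0 0 0 1" --pt "0 0 0 0 0 0 1"

```text
time_s: 23.07
position: [612.4, -208.1, 87.1]
tool_rot: [-0.001, 0.641, 0.767, -0.0]
contact_force: [-0.3, -0.1, -0.6]
opening: 26.5
```

```bash
python3 -c "
from h import *
go(615.4,-209,100.2,22);snap('w8')"
```

```text
t 23.07 pos [ 612.4 -208.1   87.1] phi 100.2 tilt 0.11 shift now [-1.4  2.9 65.1] turn 0.0 shift after turn [-1.4  2.9 65.1] F [-0.3 -0.1 -0.6] open 26.5 q [ 0.63  0.87 -0.61  1.63  0.63  0.85 -0.06]
```

View pics/w8.png

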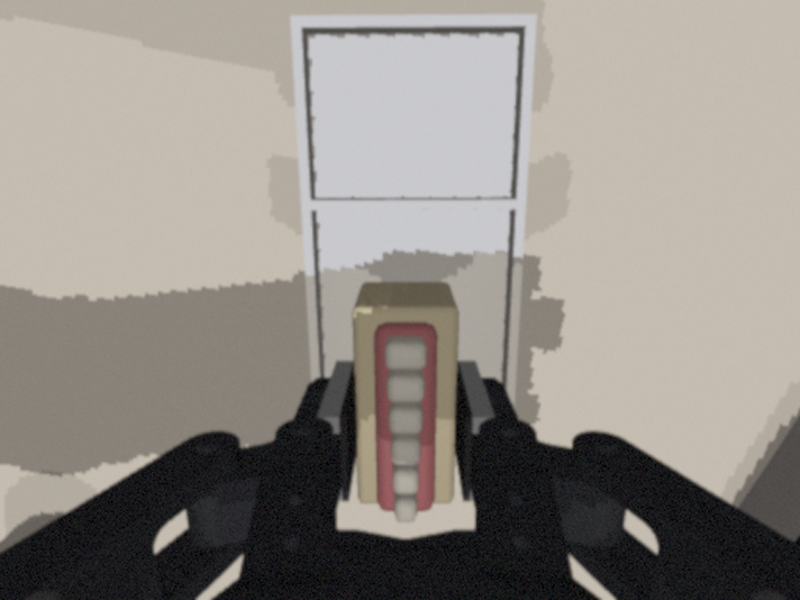

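Aligned with tray two; tray's outer end corners at (291,17), (536,15), divider at v≈204. Verify the tray centre numerically while lowering partway.

```bash
python3 -c "
from h import *
c=dict(np.load('pics/w8.npz'))
a=np.mean([ray(c,np.array(p)*.64,16) for p in[(291,17),(536,15)]],0)
d=np.mean([ray(c,np.array(p)*.64,16) for p in[(302,204),(524,204)]],0)
b=np.mean([ray(c,np.array(p)*.64,87.1-14.6+30) for p in[(353,309),(458,309)]],0)
u=np.array([-np.sin(np.radians(10.2)),np.cos(np.radians(10.2))])
print('large',a-119*u,d-49*u,'small',a-36*u,'block',b-30*u)
"
```

```text
large [ 615.84453246 -209.14847631] [ 615.8670607  -208.55520841] small [ 601.14649901 -127.46024085] block [ 612.87915738 -209.04447414]
```

>>> play_rows --pt "0 0 0 -1.4 3 20 1" --pt "0 0 0 0 0 20 1" --pt "0 0 0 0 0 10 1" --pt "0 0 0 0 0 10 1" --pt "0 0 0 0 0 0 1"

```text
time_s: 23.53
position: [615.0, -208.6, 26.3]
tool_rot: [-0.002, 0.64, 0.768, -0.001]
contact_force: [-0.1, 0.2, -1.2]
opening: 27.2
```

>>> play_rows --pt "0 0 0 0 0 3 1" --pt "0 0 0 0 0 3 1" --pt "0 0 0 0 0 0 1"

```text
time_s: 23.78
position: [616.7, -208.9, 22.6]
tool_rot: [0.0, 0.64, 0.768, 0.0]
contact_force: [-0.4, 0.0, -0.1]
opening: 26.8
```

>>> play_rows --pt "0 0 0 0 0 1.5 1" --pt "0 0 0 0 0 0 1"

```text
time_s: 23.95
position: [616.7, -209.0, 21.2]
tool_rot: [0.0, 0.64, 0.768, 0.0]
contact_force: [-0.1, 0.6, -1.3]
opening: 27.1
```

>>> play_rows --pt "0 0 0 0 0 1 1" --pt "0 0 0 0 0 0 1"

```text
time_s: 24.12
position: [616.5, -209.0, 20.0]
tool_rot: [0.0, 0.64, 0.768, 0.0]
contact_force: [-0.1, -0.2, -0.1]
opening: 26.9
```

Expected seating at about z 18.6.

>>> play_rows --pt "0 0 0 0 0 1 1" --pt "0 0 0 0 0 0 1"

```text
time_s: 24.28
position: [616.4, -208.9, 18.8]
tool_rot: [-0.0, 0.64, 0.768, -0.0]
contact_force: [0.5, -0.2, -0.2]
opening: 26.9
```

>>> play_rows --pt "0 0 0 0 0 1 1" --pt "0 0 0 0 0 0 1"

```text
time_s: 24.45
position: [616.4, -208.9, 18.7]
tool_rot: [0.0, 0.64, 0.768, -0.0]
contact_force: [-2.3, 0.6, 5.6]
opening: 27.1
```

Seated. Release, lift high, and head for the low jar.

>>> play_rows --pt "0 0 0 0 0 0 0.2" --pt "0 0 0 0 0 0 -0.2" --pt "0 0 0 0 0 0 -0.4" --pt "0 0 0 0 0 0 -0.4" --pt "0 0 0 0 0 0 -0.4"

```text
time_s: 24.87
position: [616.4, -208.9, 17.7]
tool_rot: [-0.0, 0.64, 0.768, 0.0]
contact_force: [-0.2, 0.4, -1.1]
opening: 60.0
```

>>> play_rows --pt "0 0 0 0 0 -15 -0.4" --pt "0 0 0 0 0 -35 -0.6" --pt "0 0 0 0 0 -40 -1" --pt "0 0 0 0 0 -40 -1" --pt "0 0 0 0 0 0 -1"

```text
time_s: 25.28
position: [621.9, -208.8, 157.4]
tool_rot: [0.006, 0.64, 0.768, 0.004]
contact_force: [0.6, -0.1, 0.6]
opening: 85.1
```

```bash
python3 -c "
from h import *
go(533,387,100.2,130)"
```

```text
t 25.28 pos [ 621.9 -208.8  157.4] phi 100.4 tilt 0.85 shift now [602.2  20.   24.6] turn 0.2 shift after turn [602.2  17.6  24.6] F [ 0.6 -0.1  0.6] open 85.1 q [ 0.66  0.79 -0.67  1.57  0.57  0.96 -0.01]
```

>>> play_rows --pt "0 0 0 37.5 1.2 0 -1" --pt "0 0 0 37.5 1.2 0 -1" --pt "0 0 0 37.5 1.2 0 -1" --pt "0 0 0 37.5 1.2 0 -1" --pt "0 0 0 37.5 1.2 0 -1"

```text
time_s: 25.7
position: [588.2, -21.8, 148.9]
tool_rot: [0.001, 0.64, 0.768, 0.0]
contact_force: [-0.4, 0.3, -0.7]
opening: 85.6
```

>>> play_rows --pt "0 0 0 37.5 1.2 0 -1" --pt "0 0 0 37.5 1.2 0 -1" --pt "0 0 0 37.5 1.2 0 -1" --pt "0 0 0 37.5 1.2 0 -1" --pt "0 0 0 37.5 1.2 0 -1"

```text
time_s: 26.12
position: [560.1, 164.0, 148.9]
tool_rot: [0.0, 0.64, 0.768, 0.0]
contact_force: [1.1, -0.2, 0.4]
opening: 85.5
```

>>> play_rows --pt "0 0 0 37.5 1.2 0 -1" --pt "0 0 0 37.5 1.2 0 -1" --pt "0 0 0 37.5 1.2 0 -1" --pt "0 0 0 37.5 1.2 0 -1" --pt "0 0 0 37.5 1.2 0 -1"

```text
time_s: 26.53
position: [531.9, 349.6, 148.9]
tool_rot: [0.0, 0.64, 0.769, 0.0]
contact_force: [0.1, -0.1, -0.4]
opening: 85.6
```

>>> play_rows --pt "0 0 0 37.5 1.2 0 -1" --pt "0 0 0 0 0 0 -1" --pt "0 0 0 0 0 0 -1"

```text
time_s: 26.78
position: [524.8, 388.5, 148.8]
tool_rot: [-0.001, 0.638, 0.77, 0.001]
contact_force: [0.1, -0.2, -0.1]
opening: 85.3
```

```bash
python3 -c "
from h import *
go(533,387,100.2,28);snap('w9')"
```

```text
t 26.78 pos [524.8 388.5 148.8] phi 100.7 tilt 0.15 shift now [ -3.3   7.7 120.8] turn 0.5 shift after turn [ -3.2   7.7 120.8] F [ 0.1 -0.2 -0.1] open 85.3 q [-0.33  0.79 -0.61  1.58  0.52  0.94 -0.93]
```

View pics/w9.png

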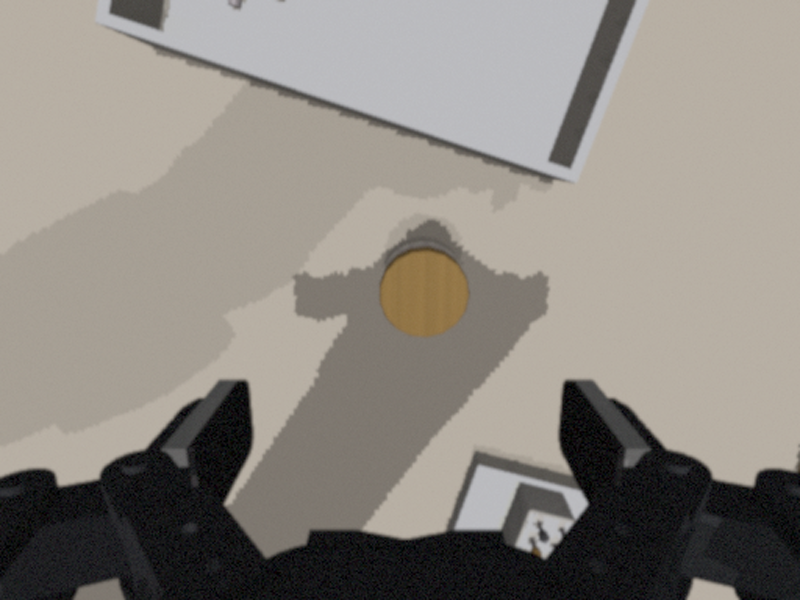

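Low jar lid centred at (424,292), clear of the fingers.

```bash
python3 -c "
from h import *
c=dict(np.load('pics/w9.npz'));p=ray(c,np.array((424,292))*.64,46);print(p);go(*p,100.7,24)"
```

```text
[533.81574451 392.62925995]
t 26.83 pos [526.2 385.5 148.4] phi 100.5 tilt 0.02 shift now [  5.7   8.8 124.4] turn -0.2 shift after turn [  5.6   8.8 124.4] F [ 1.  -0.8 -0.2] open 85.4 q [-0.33  0.79 -0.61  1.58  0.52  0.94 -0.93]
```

>>> play_rows --pt "0 0 0 3.5 8 30 -1" --pt "0 0 0 0 0 30 -1" --pt "0 0 0 0 0 25 -1" --pt "0 0 0 0 0 25 -1" --pt "0 0 0 0 0 14 -1"

```text
time_s: 27.25
position: [534.2, 385.7, 21.2]
tool_rot: [0.001, 0.641, 0.768, -0.002]
contact_force: [0.1, -0.4, -0.3]
opening: 85.1
```

>>> play_rows --pt "0 0 0 0 0 0 -1" --pt "0 0 0 0 0 0 -0.3" --pt "0 0 0 0 0 0 0" --pt "0 0 0 0 0 0 1" --pt "0 0 0 0 0 0 1" --force 40

```text
time_s: 27.67
position: [535.0, 390.3, 26.0]
tool_rot: [0.0, 0.64, 0.768, 0.001]
contact_force: [-0.3, -1.3, 2.6]
opening: 43.9
```

>>> play_rows --pt "0 0 0 0 0 0 1" --pt "0 0 0 0 0 0 1" --pt "0 0 0 0 0 0 1" --pt "0 0 0 0 0 0 1" --pt "0 0 0 0 0 0 1"

```text
time_s: 28.08
position: [535.0, 390.3, 26.0]
tool_rot: [0.0, 0.64, 0.768, 0.001]
contact_force: [-0.3, -1.0, 5.5]
opening: 43.8
```

>>> play_rows --pt "0 0 0 0 0 -10 1" --pt "0 0 0 0 0 -25 1" --pt "0 0 0 0 0 -30 1" --pt "0 0 0 0 0 -35 1" --pt "0 0 0 0 0 0 1"

```text
time_s: 28.5
position: [536.9, 393.4, 132.0]
tool_rot: [0.001, 0.64, 0.768, 0.006]
contact_force: [0.8, 2.0, 0.1]
opening: 43.6
```

```bash
python3 -c "
from h import *
go(601,-127.4,100.2,60)"
```

```text
t 28.5 pos [536.9 393.4 132. ] phi 100.4 tilt 0.72 shift now [-524.2  -31.9   68.1] turn 0.2 shift after turn [-524.4  -29.8   68.1] F [0.8 2.  0.1] open 43.6 q [-0.34  0.82 -0.6   1.56  0.54  0.92 -0.94]
```

>>> play_rows --pt "0 0 0 -37.4 -2.2 0 1" --pt "0 0 0 -37.4 -2.2 0 1" --pt "0 0 0 -37.4 -2.2 0 1" --pt "0 0 0 -37.4 -2.2 0 1" --pt "0 0 0 -37.4 -2.2 0 1"

```text
time_s: 28.92
position: [557.2, 202.1, 124.8]
tool_rot: [0.0, 0.64, 0.769, 0.0]
contact_force: [0.3, 0.8, -0.8]
opening: 43.6
```

>>> play_rows --pt "0 0 0 -37.4 -2.2 0 1" --pt "0 0 0 -37.4 -2.2 0 1" --pt "0 0 0 -37.4 -2.2 0 1" --pt "0 0 0 -37.4 -2.2 0 1" --pt "0 0 0 -37.4 -2.2 0 1"

```text
time_s: 29.33
position: [580.3, 15.9, 124.8]
tool_rot: [0.001, 0.64, 0.768, 0.0]
contact_force: [1.1, 0.4, -0.9]
opening: 43.7
```

>>> play_rows --pt "0 0 0 -37.4 -2.2 0 1" --pt "0 0 0 -37.4 -2.2 0 1" --pt "0 0 0 -37.4 -2.2 0 1" --pt "0 0 0 -37.4 -2.2 0 1" --pt "0 0 0 0 0 0 1"

```text
time_s: 29.75
position: [598.4, -143.1, 123.7]
tool_rot: [0.003, 0.645, 0.764, -0.003]
contact_force: [0.3, -0.8, -2.0]
opening: 44.2
```

>>> play_rows --pt "0 0 0 0 0 25 1" --pt "0 0 0 0 0 25 1" --pt "0 0 0 0 0 0 1" --pt "0 0 0 0 0 0 1"

```text
time_s: 30.08
position: [597.6, -130.7, 73.6]
tool_rot: [-0.001, 0.64, 0.769, -0.001]
contact_force: [0.2, -0.2, -0.9]
opening: 43.4
```

```bash
python3 -c "
from h import *
go(601,-127.4,100.2,36)"
```

```text
t 30.08 pos [ 597.6 -130.7   73.6] phi 100.4 tilt 0.12 shift now [ 2.6  4.  37.6] turn 0.2 shift after turn [ 2.6  4.  37.6] F [ 0.2 -0.2 -0.9] open 43.4 q [ 0.53  0.85 -0.6   1.74  0.66  0.77 -0.22]
```

>>> play_rows --pt "0 0 0 2.6 4 20 1" --pt "0 0 0 0 0 12 1" --pt "0 0 0 0 0 5 1" --pt "0 0 0 0 0 2 1" --pt "0 0 0 0 0 0 1"

```text
time_s: 30.5
position: [601.8, -127.7, 35.1]
tool_rot: [-0.0, 0.64, 0.768, -0.0]
contact_force: [-0.1, -0.2, -1.1]
opening: 43.7
```

>>> play_rows --pt "0 0 0 0 0 2 1" --pt "0 0 0 0 0 1 1" --pt "0 0 0 0 0 0 1"

```text
time_s: 30.75
position: [602.1, -127.9, 32.2]
tool_rot: [0.0, 0.64, 0.768, 0.0]
contact_force: [0.7, 0.7, -1.2]
opening: 44.0
```

>>> play_rows --pt "0 0 0 0 0 1 1" --pt "0 0 0 0 0 0 1"

```text
time_s: 30.92
position: [601.9, -127.7, 31.0]
tool_rot: [0.0, 0.64, 0.768, 0.0]
contact_force: [0.1, -0.6, -0.2]
opening: 43.4
```

>>> play_rows --pt "0 0 0 0 0 1 1" --pt "0 0 0 0 0 0 1"

```text
time_s: 31.08
position: [602.1, -127.7, 30.1]
tool_rot: [0.0, 0.64, 0.768, 0.0]
contact_force: [-0.0, -0.3, 0.7]
opening: 43.8
```

>>> play_rows --pt "0 0 0 0 0 1 1" --pt "0 0 0 0 0 0 1"

```text
time_s: 31.25
position: [602.1, -127.8, 30.0]
tool_rot: [0.0, 0.64, 0.768, -0.0]
contact_force: [-2.8, 0.6, 8.5]
opening: 43.6
```

Seated at z 30 as expected. Release, lift and move back out of view for checks.

>>> play_rows --pt "0 0 0 0 0 0 0" --pt "0 0 0 0 0 0 -0.4" --pt "0 0 0 0 0 0 -0.7" --pt "0 0 0 0 0 0 -0.7" --pt "0 0 0 0 0 0 -0.7"

```text
time_s: 31.67
position: [601.9, -127.6, 28.7]
tool_rot: [-0.0, 0.64, 0.768, 0.0]
contact_force: [-0.1, -0.9, 0.3]
opening: 72.8
```

>>> play_rows --pt "0 0 0 0 0 -15 -0.7" --pt "0 0 0 0 0 -35 -0.8" --pt "0 0 0 0 0 -40 -1" --pt "0 0 0 0 0 -40 -1" --pt "0 0 0 0 0 -40 -1"

```text
time_s: 32.08
position: [601.4, -127.5, 200.3]
tool_rot: [-0.001, 0.64, 0.769, -0.0]
contact_force: [0.8, 0.1, 0.2]
opening: 85.4
```

>>> play_rows --pt "0 0 0 0 -35 -20 -1" --pt "0 0 0 0 -35 -20 -1" --pt "0 0 0 0 -30 -20 -1" --pt "0 0 0 0 0 0 -1" --pt "0 0 0 0 0 0 -1"

```text
time_s: 32.5
position: [503.1, -146.8, 260.1]
tool_rot: [0.001, 0.641, 0.768, -0.0]
contact_force: [-0.4, -0.7, 1.1]
opening: 85.4
```

```bash
python3 -c "
from h import *
go(600,-127,100,200)
s=snap('s9','scene')['color'];t=snap('t9','top')['color']
f=lambda i,x,y,w,h:cv2.resize((255*(i[y:y+h,x:x+w]/255.)**.6).astype(np.uint8),(800,300),interpolation=cv2.INTER_CUBIC)
s2=cv2.resize((255*(s[120:330,150:330]/255.)**.65).astype(np.uint8),(514,600),interpolation=cv2.INTER_CUBIC)
t2=cv2.resize((255*(t[100:240,150:350]/255.)**.55).astype(np.uint8),(800,560),interpolation=cv2.INTER_CUBIC)
cv2.imwrite('pics/s9c.png',s2);cv2.imwrite('pics/t9c.png',t2)"
```

```text
t 32.5 pos [ 503.1 -146.8  260.1] phi 100.3 tilt 0.16 shift now [ 2.2 98.8 60.2] turn 0.3 shift after turn [ 2.8 98.8 60.2] F [-0.4 -0.7  1.1] open 85.4 q [ 0.76  0.51 -0.79  1.82  0.43  0.99 -0.03]
```

View pics/s9c.png

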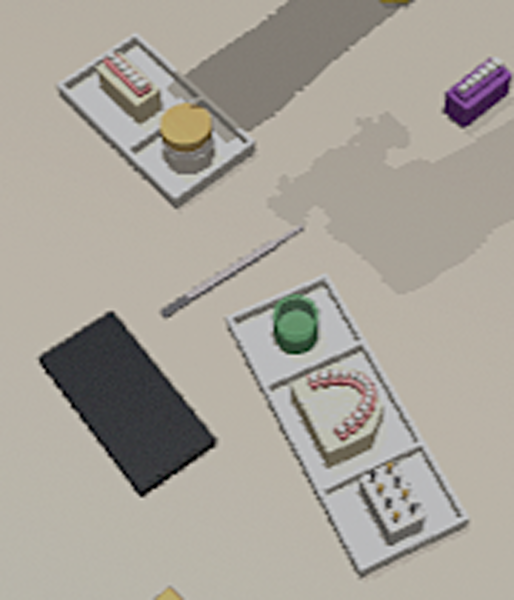

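View pics/t9c.png

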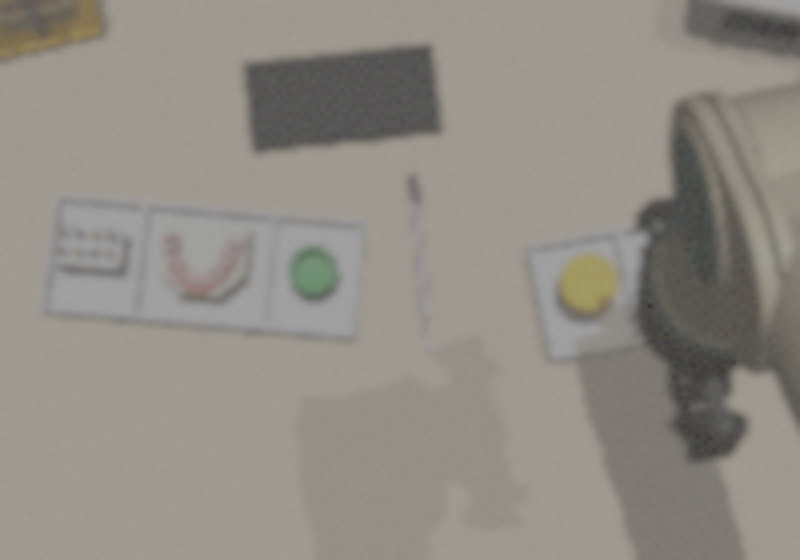

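The scene view shows all five items upright in the right compartments, and the top view agrees for the part the arm doesn't hide. The carver and phone are at their original pixels. Handing in.

```bash
python3 -c "
from h import *
print(robot.job_done(),robot.get_state()['time_s'])"
```

```text
the job is handed in; nothing more can be done
the job is handed in; nothing more can be done
```

Both case trays are made up, and I handed the job in at about 32.6 s. I followed the order in the task:
- **Three-compartment tray:** the full-arch cast is in the middle, the mixing dish in the end nearer the carver and the bur stand in the far end.
- **Two-compartment tray:** the quarter-arch cast is in the large compartment and the low jar in the small one.

**Seating:** every item touched down within about 0.2 mm of the height expected for lying flat on its compartment floor. The touch was firm for four of them, at 5–10 N. For the dish it was only about 1 N, so I also relied on its height and the pictures.

**Final pictures:** the scene camera showed all five items upright in the right compartments. The top camera agreed, except that the arm hid the quarter cast there, so only the scene camera confirms that one.

**Left alone:** the carver and phone look unmoved in those pictures. The arm never went near the tall jar, but I did not photograph it again at the end. I never touched the purple or yellow look-alikes.

No check failed. The highest force I read at the end of any move was about 10 N.

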